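# Sweep stray tube end caps off the packing bench into their bin

## Task

Sweep the three white tube end caps across the bench and off its far edge so that they drop into the blue bin hanging there; none may go into the red waste bin or onto the floor. Push them along gently with the fingers: do not pinch, press down on or lift any of them. Leave the ink bottle, the tape roll and the cutter where they are.

Things in the scene. Friction and masses are not known exactly. Their poses are not given: they have to be found in the camera images.
- blue_bin: blue open-fronted plastic picking bin, 220 mm long (x), 170 mm wide (y), 120 mm high at the back, fixed. It hangs outside the bench with its high back wall at the bench's far (+x) edge and its low front (62 mm) facing away; walls and floor 4 mm. Origin: centre of its underside, x away from the robot, z up. The end caps belong here.
- blue_bin_mouth (a point): centre of the blue bin's mouth, level with the top of its back wall: 120 mm above the bin's underside and 8 mm below the bench top. The bench's straight far edge (parallel to y) lies 120 mm to the -x side of this point; the inside of the bin spans 106 mm to either side in x and 81 mm to either side in y.
- red_bin: red open-fronted plastic picking bin, 220 mm long (x), 170 mm wide (y), 120 mm high at the back, fixed. It hangs outside the bench with its high back wall at the bench's far (+x) edge and its low front (62 mm) facing away; walls and floor 4 mm. Origin: centre of its underside, x away from the robot, z up. It holds cardboard waste; it hangs left or right of the blue bin.
- red_bin_mouth (a point): centre of the red bin's mouth, level with the top of its back wall: 120 mm above the bin's underside and 8 mm below the bench top. The bench's straight far edge (parallel to y) lies 120 mm to the -x side of this point; the inside of the bin spans 106 mm to either side in x and 81 mm to either side in y.
- cap1_center (a point): centre (8 mm above the underside) of a white plastic end cap for a mailing tube: a hollow round plug, 50 mm diameter and 16 mm high, with a 56 mm flange round its upper 5 mm, about 14 to 27 g, loose, lying flange up on the bench. It is open above: recess 12 mm deep.
- cap2_center (a point): centre (8 mm above the underside) of a white plastic end cap for a mailing tube: a hollow round plug, 50 mm diameter and 16 mm high, with a 56 mm flange round its upper 5 mm, about 14 to 27 g, loose, lying flange up on the bench. It is open above: recess 12 mm deep.
- cap3_center (a point): centre (8 mm above the underside) of a white plastic end cap for a mailing tube: a hollow round plug, 50 mm diameter and 16 mm high, with a 56 mm flange round its upper 5 mm, about 14 to 27 g, loose, lying flange up on the bench. It is open above: recess 12 mm deep.
- ink_center (a point): centre (31 mm above the bench) of a small amber ink bottle with a black cap, 38 mm diameter, 62 mm high, 100 g, loose, standing upright among the caps. It stays.
- tape_center (a point): centre (24 mm above the bench) of a roll of brown packing tape lying flat, 100 mm outer diameter, 48 mm high, 220 g, loose. It stays.
- cutter_center (a point): point 9 mm above the bench in the middle of an orange and black safety cutter lying on the bench, about 165 mm long (along its own x, from -75 to +88 mm), 26 mm wide, 22 mm high, 90 g, loose. It stays.

How it is judged:
By the outcome, as a careful person would: the job done as asked, in the order asked, and still so for the second after the job is handed in, with the robot touching nothing.
It also fails if it takes over 67 s, if anything falls off the work surface, if the arm or the gripper's body presses on something with over 40 N, if the wrist force passes 120 N, or if a joint passes its speed limit or range.

## Robot

A 6-joint arm with a two-finger parallel gripper is mounted at the origin on the work surface. World frame = base frame: x ahead of the robot, y to its left, z up, the work surface at z = 0. Lengths are in mm, angles in rad, forces in N, time in s.
With the tool pointing down it reaches from about 325 to 1000 mm from the base axis. Payload 5.1 kg.
Tool frame: the origin (TCP) lies midway between the tips of the shut fingers; the grasp point (between the pads) lies 19 mm behind it; x points along the fingers, z is the direction in which the jaws open and shut, and the axes are right-handed (so a half turn about x gives the same grasp; the last joint's range is limited). The gripper opens to 85 mm and grips with 20 to 120 N. Pads are 22 mm wide; open, the fingers measure 114 mm over their backs; the gripper's body (76 mm by 85 mm) begins 54 mm behind the grasp point. The pads swing forward as they close: fully open they stand 13 mm farther back than shut.
Start: joints at [-1.224, 0.124, 1.65, -0, 1.367, -0.083], TCP at [270.815, -590.884, 231.322] pointing down, gripper open.
Joint ranges: [-2.61, 2.61], [-1.02, 2.33], [0.03, 2.71], [-1.35, 4.49], [0.32, 2.68], [-2.91, 2.91]. Speed limits (rad/s): [2.57, 2.57, 3.14, 3.14, 3.14, 3.14].

## Interface

Orientations are given as a unit quaternion [w, x, y, z].
In Python, from plant import ctrl gives the robot as it stands.
- The arm moves only by the tool servo_tool, never from a script. Its argument "moves" is one flat list of numbers, 6 for each row, row after row: the shift along the tool's x, y, z in cm, then the turn, a rotation vector about the tool's x, y, z in rad. A call has 1 to 20 rows; each row shifts and turns the commanded pose from where the row before left it, along the tool's axes as they then stand; what a row does not reach is not made up. A row lasts 1/12 s, in which the tool goes at most 41.7 mm and 7.16 degrees, less where a joint would pass 70% of its speed; a pose out of reach is approached as far as the arm can. A call with a gripper value outside its range is refused whole. "grip" is the closure, from 0 (fully open) to 1 (shut), set as the call begins (left out, the last holds). The fingers move at their own pace and stop on an object; "force" is the grip in N (left out, the last holds). Time passes only in rows, so rows that do not move let the fingers close. It gives the time, the measured TCP pose, the force and the opening at its end, in the units of the state.
- ctrl.get_state(): the state, without advancing time (a new reading comes with each control period).
- ctrl.grab_frame(name): name is "scene" or "side" or "wrist"; returns a dict with "image" (384x512x3 uint8, red, green, blue), "depth" (384x512 float32, mm along the optical axis (not along the pixel's ray), 0 where there is no reading), "fx", "fy", "cx", "cy" (pixels), "R" (3x3) and "t" (3): a world point X has camera coordinates R X + t. Camera axes: x right, y down, z forward; pixel columns grow to the right and rows downward; lengths in mm; the calibration is good to about 2 mm. A picture is of the moment at which its call begins.
- ctrl.sign_off(): hands the job in, once; it reports no verdict.
Trained networks look in a picture, given as the dict that the camera call returned (one of the last four; its "shot" number tells which), for a name from the list of things; names that differ only in an ending like _2 or _b are one class to them, and where a whole thing is asked for, a point or a joint stands for the part that bears it (a point fixed in the world has none). Each returns a list of dicts, best first, with "score" (0 to 1); they miss things now and then, are a little off and sometimes report something else, mostly with a low value. They report only what shows in the picture. A call takes as long as a camera call.
- ctrl.trace(picture, name): "mask" (384x512 bool, what is visible of it).
- ctrl.spot_point(picture, name): "at" ([x, y, z] in mm, in the coordinates of the camera as it stood for that picture, good to about 4 mm: a listed point, or the origin of a listed thing).
The state is a dict: "time": time; "joint_positions": joint angles; "joint_vel": joint speeds; "joint_torque": joint torques, N m; "ee_pos": TCP position; "orientation": TCP orientation; "force": force on the tool from outside, world axes, zero at the start; "torque": the same for the moment, N m; "gripper_width": opening from 0.0 (shut) to 1.0 (fully open).
Only numpy, scipy, OpenCV 4.12 (cv2) and the standard library are available. Lean on these libraries where they do the work, as an engineer would, in place of code of your own. Each camera call takes 0.05 s, during which the arm holds its last target.

## Working session

There is one attempt and no reset: what is moved stays moved. The work goes in short steps, Python scripts to look and compute and a tool call to move; the robot and the scene stay as the last step left them, time stands still between calls to the robot, and variables do not carry over. Pictures are saved under pics/ and viewed, and the job is handed in when it is done.

Besides the shell and the picture viewer there is one more tool, called after "Call:" in YAML: its name, and indented under it one key for each argument. servo_tool: Moves the arm, as the interface text tells. Its arguments: {"type":"object","properties":{"moves":{"type":"array"},"grip":{"type":"number"},"force":{"type":"number"}},"required":["moves"]}

```bash
mkdir -p pics
cat > h.py <<'E'
import numpy as np,cv2
from plant import ctrl
def W(p,c): return np.array(p['R']).T@(np.array(c)-np.array(p['t']))
def px(p,X):
    c=np.array(p['R'])@np.array(X)+np.array(p['t']); return (p['fx']*c[0]/c[2]+p['cx'],p['fy']*c[1]/c[2]+p['cy'])
def save(p,n): cv2.imwrite('pics/'+n,cv2.cvtColor(p['image'],cv2.COLOR_RGB2BGR))
E
python3 - <<'E'
from h import *
s=ctrl.get_state();print(s['time'],s['ee_pos'],s['orientation'],s['force'],s['gripper_width'])
for n in ('scene','side'):
    p=ctrl.grab_frame(n);save(p,n+'0.png')
    for k in ['blue_bin_mouth','red_bin_mouth','cap1_center','ink_center','tape_center','cutter_center']:
        for d in ctrl.spot_point(p,k)[:4]:
            w=W(p,d['at']);print(n,k,round(d['score'],2),w.round(),np.round(px(p,w)))
E
```

```text
0.0 [ 270.60322468 -590.30412418  230.02292684] [ 0.59452451  0.38233433  0.59572282 -0.38141235] [-0.02178013 -0.04523544 -0.00709805] 1.0003951838942904
scene red_bin_mouth 0.89 [ 757. -167.   -8.] [222. 265.]
scene cap1_center 0.62 [551. -91.   2.] [219. 187.]
scene ink_center 0.77 [526. 174.  35.] [301. 140.]
scene ink_center 0.38 [ 559. -197.    7.] [182. 202.]
scene tape_center 0.72 [ 460. -365.   22.] [107. 194.]
scene cutter_center 0.75 [451. 414.   7.] [355. 105.]
side blue_bin_mouth 0.6 [761. 165.  -8.] [186. 210.]
side blue_bin_mouth 0.57 [ 758. -166.  -12.] [243. 170.]
side blue_bin_mouth 0.37 [550. -89.  13.] [285. 185.]
side red_bin_mouth 0.83 [ 759. -167.  -11.] [243. 169.]
side red_bin_mouth 0.57 [ 457. -360.   29.] [339. 157.]
side cap1_center 0.58 [550. -86.  11.] [284. 186.]
side ink_center 0.68 [526. 174.  29.] [251. 222.]
side tape_center 0.64 [ 559. -199.    9.] [296. 173.]
side tape_center 0.58 [ 460. -364.   28.] [338. 157.]
side cutter_center 0.58 [450. 412.   5.] [226. 294.]
```

View pics/scene0.png

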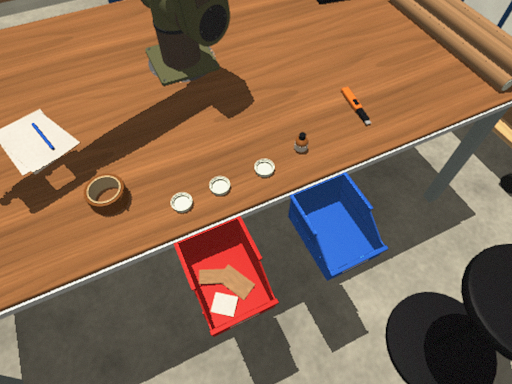

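View pics/side0.png

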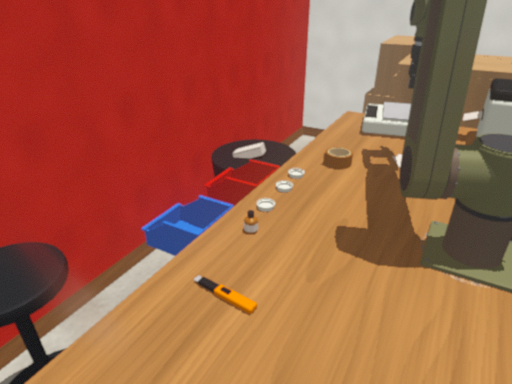

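The scene view shows the red bin at (225,275) and the blue bin at (335,225). The caps are at (182,202), (220,186) and (264,168), and the ink bottle is at (301,143), in front of the blue bin. The push has to go along +y and then diagonally over the edge. Next I'll refine the cap positions from the white pixels.

```bash
cat >> h.py <<'E'
def toplane(p,u,v,z):
    R=np.array(p['R']);t=np.array(p['t']);d=R.T@np.array([(u-p['cx'])/p['fx'],(v-p['cy'])/p['fy'],1]);o=-R.T@t
    return o+d*(z-o[2])/d[2]
def caps(p):
    im=cv2.cvtColor(p['image'],cv2.COLOR_RGB2HSV)
    m=((im[...,1]<75)&(im[...,2]>130)).astype(np.uint8)
    n,l,s,c=cv2.connectedComponentsWithStats(m)
    out=[]
    for i in range(1,n):
        if 25<s[i,4]<900 and s[i,2]<45 and s[i,3]<45:
            pts=cv2.findNonZero((l==i).astype(np.uint8))[:,0,:].astype(float)
            w=np.array([toplane(p,u,v,16) for u,v in pts])
            if 380<w[:,0].mean()<660 and abs(w[:,1].mean())<330:
                (cx,cy),r=cv2.minEnclosingCircle(w[:,:2].astype(np.float32)); out.append((round(cx),round(cy),round(r),int(s[i,4])))
    return out
E
python3 - <<'E'
from h import *
from scipy.spatial.transform import Rotation as Ro
for n in('scene','side'):
    p=ctrl.grab_frame(n);print(n,caps(p)); print('cam',-np.array(p['R']).T@np.array(p['t']))
    for k in ['blue_bin','red_bin']:
        for d in ctrl.spot_point(p,k)[:3]: print(k,d['score'],W(p,d['at']).round())
s=ctrl.get_state();q=s['orientation'];print(Ro.from_quat([*q[1:],q[0]]).as_matrix().round(3))
E
```

```text
scene [(551, 44, 29, 270), (554, -89, 29, 294), (560, -198, 29, 327)]
cam [1086.89873173 -241.98547295  826.55349747]
blue_bin 0.7 [ 761. -170. -125.]
blue_bin 0.6 [ 763.  164. -124.]
red_bin 0.83 [ 764. -168. -126.]
side [(554, -184, 41, 141), (550, -79, 40, 162), (545, 54, 39, 201), (523, 180, 22, 87)]
cam [103.82968168 886.91420443 581.84122563]
blue_bin 0.81 [ 759.  164. -126.]
blue_bin 0.48 [552.  48.  10.]
blue_bin 0.35 [451. 413.   8.]
red_bin 0.8 [ 758. -160. -129.]
[[ 0.     0.909  0.417]
 [-0.     0.417 -0.909]
 [-1.     0.     0.   ]]
```

Call:
servo_tool:
  moves: [0.61,2.62,-2.46,0,0,0,0.61,2.62,-2.46,0,0,0,0.61,2.62,-2.46,0,0,0,0.61,2.62,-2.46,0,0,0,0.61,2.62,-2.46,0,0,0,0.61,2.62,-2.46,0,0,0,0.61,2.62,-2.46,0,0,0,0.61,2.62,-2.46,0,0,0,0.61,2.62,-2.46,0,0,0,0.61,2.62,-2.46,0,0,0,0.61,2.62,-2.46,0,0,0,0.61,2.62,-2.46,0,0,0,0.61,2.62,-2.46,0,0,0,0.61,2.62,-2.46,0,0,0,0.61,2.62,-2.46,0,0,0,0.61,2.62,-2.46,0,0,0,0.61,2.62,-2.46,0,0,0,0.61,2.62,-2.46,0,0,0,0,0,0,-0.119,0,0,0,0,0,-0.119,0,0]
  grip: 0.5

```text
time: 2.67
ee_pos: [515.2, 10.2, 121.1]
orientation: [0.637, 0.305, 0.638, -0.306]
force: [0.5, -0.3, 0.4]
gripper_width: 0.499
```

Call:
servo_tool:
  moves: [0,0,0,-0.118,0,0,0,0,0,0,0,0,0,0,0,0,0,0]

```text
time: 2.92
ee_pos: [515.1, 8.2, 121.6]
orientation: [0.653, 0.271, 0.653, -0.271]
force: [0.1, 0.5, -0.3]
gripper_width: 0.502
```

```bash
cat >> h.py <<'E'
from scipy.spatial.transform import Rotation as Ro
def plan(x,y,z=None,psi=None):
    s=ctrl.get_state();q=s['orientation'];M=Ro.from_quat([*q[1:],q[0]]).as_matrix();e=np.array(s['ee_pos'])
    ps=np.degrees(np.arctan2(M[1,1],M[0,1]))
    g=np.array([x,y,e[2] if z is None else z]);print('t',s['time'],'ee',e.round(1),'psi',ps.round(1),'tilt',M[:,0].round(3),'F',np.round(s['force'],1),'w',round(s['gripper_width'],3),'j6',round(s['joint_positions'][5],2))
    print('tool cm',(M.T@(g-e)/10).round(2),'turn',None if psi is None else round(-np.radians(psi-ps),3))
E
python3 - <<'E'
from h import *
plan(515,9,4,45)
p=ctrl.grab_frame('wrist');save(p,'w1.png');p=ctrl.grab_frame('scene');save(p,'s1.png')
E
```

```text
t 2.9167 ee [515.1   8.2 121.6] psi 44.9 tilt [ 0. -0. -1.] F [ 0.1  0.5 -0.3] w 0.502 j6 0.7
tool cm [11.76  0.05 -0.06] turn -0.002
```

View pics/w1.png

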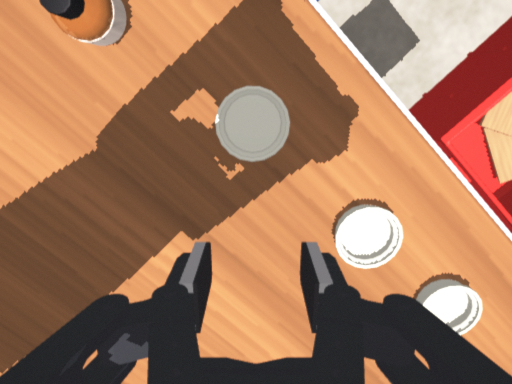

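View pics/s1.png

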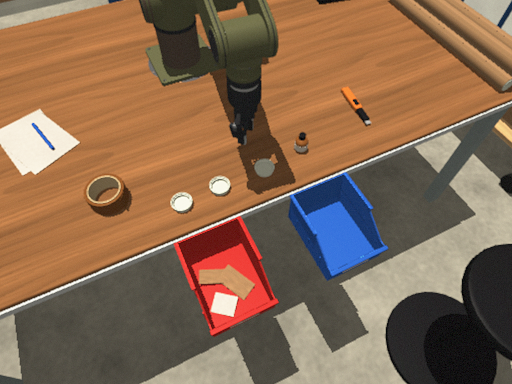

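The wrist view shows the cap at (253,123), centred ahead of the finger gap (about 256). I'll lower the gripper behind it.

Call:
servo_tool:
  moves: [2.5,0,0,0,0,0,2.5,0,0,0,0,0,2.5,0,0,0,0,0,2.0,0,0,0,0,0,1.2,0,0,0,0,0,0.8,0,0,0,0,0,0.3,0,0,0,0,0,0,0,0,0,0,0,0,0,0,0,0,0]

```text
time: 3.77
ee_pos: [516.0, 8.0, 4.6]
orientation: [0.654, 0.271, 0.653, -0.27]
force: [-0.7, 0.8, -0.2]
gripper_width: 0.502
```

Run:
```python
from h import *
plan(668,162,2,45)
p=ctrl.grab_frame('wrist');save(p,'w2.png');
```

```text
t 3.7667 ee [516.    8.    4.6] psi 45.0 tilt [ 0.002 -0.    -1.   ] F [-0.7  0.8 -0.2] w 0.502 j6 0.7
tool cm [ 0.29 21.64 -0.14] turn -0.0
```

View pics/w2.png

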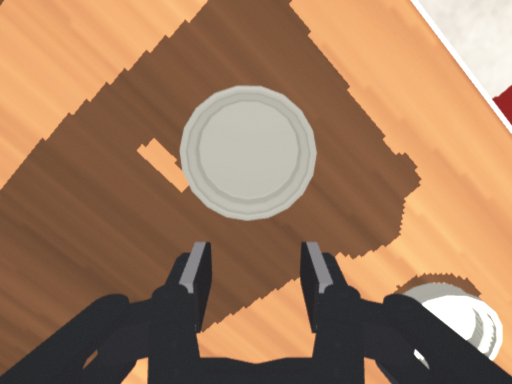

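The cap is centred at (248,152), about 3 mm left of the gap. I'll correct for that and push.

Call:
servo_tool:
  moves: [0.2,0.2,-0.25,0,0,0,0,0.6,0,0,0,0,0,0.6,0,0,0,0,0,0.6,0,0,0,0,0,0.6,0,0,0,0,0,0.6,0,0,0,0,0,0.6,0,0,0,0,0,0.6,0,0,0,0,0,0,0,0,0,0]

```text
time: 4.57
ee_pos: [545.4, 41.8, 1.7]
orientation: [0.654, 0.27, 0.653, -0.27]
force: [-0.2, 1.0, 0.8]
gripper_width: 0.5
```

Run:
```python
from h import *
plan(668,162,2,45)
p=ctrl.grab_frame('wrist');save(p,'w3.png');
```

```text
t 4.5667 ee [545.4  41.8   1.7] psi 45.1 tilt [ 0.001  0.    -1.   ] F [-0.2  1.   0.8] w 0.5 j6 0.76
tool cm [-0.02 17.17  0.19] turn 0.001
```

View pics/w3.png

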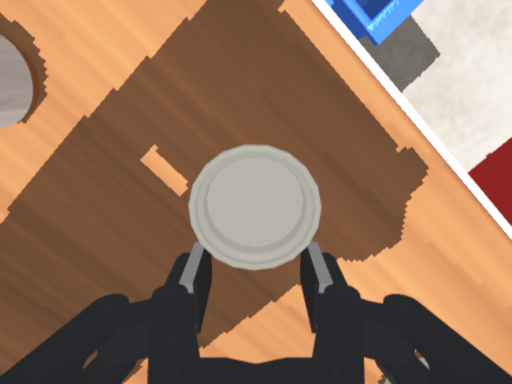

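The cap is nested in the gap at (255,205). I'll push it on over the edge.

Call:
servo_tool:
  moves: [0,0.8,0,0,0,0,0,0.9,0,0,0,0,0,0.9,0,0,0,0,0,0.9,0,0,0,0,0,0.9,0,0,0,0,0,0.9,0,0,0,0,0,0.9,0,0,0,0,0,0.9,0,0,0,0,0,0.9,0,0,0,0,0,0.9,0,0,0,0,0,0.9,0,0,0,0,0,0.9,0,0,0,0,0,0.9,0,0,0,0,0,0.9,0,0,0,0,0,0.9,0,0,0,0,0,0.9,0,0,0,0,0,0.9,0,0,0,0]

```text
time: 6.03
ee_pos: [652.4, 149.2, 1.5]
orientation: [0.653, 0.27, 0.653, -0.27]
force: [0.4, 0.7, 0.5]
gripper_width: 0.499
```

Run:
```python
from h import *
plan(668,162,2,45)
p=ctrl.grab_frame('wrist');save(p,'w4.png');p=ctrl.grab_frame('scene');save(p,'s4.png')
```

```text
t 6.0333 ee [652.4 149.2   1.5] psi 45.0 tilt [-0.  0. -1.] F [0.4 0.7 0.5] w 0.499 j6 0.93
tool cm [-0.05  2.01  0.2 ] turn 0.0
```

View pics/w4.png

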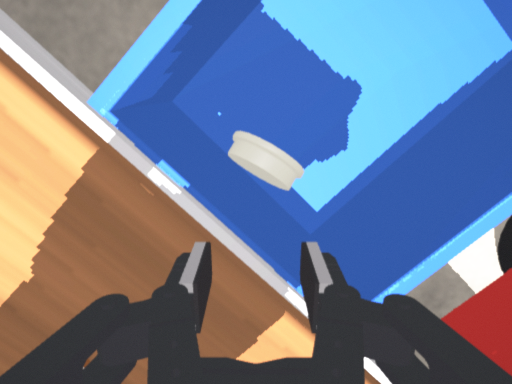

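View pics/s4.png

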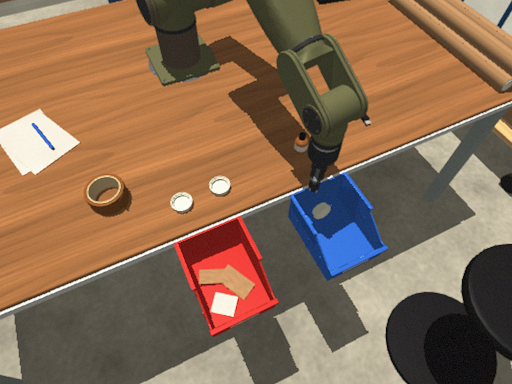

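The first cap dropped into the blue bin: it shows at (265,160) in the wrist view and (321,210) in the scene view. I'll lift and go to the middle cap at (553,-89).

Call:
servo_tool:
  moves: [-2.5,0,0,0,0,0,-3.5,0,0,0,0,0,-3.5,-1.0,0.5,0,0,0,-0.5,-2.6,1.3,0,0,0,0,-3.0,1.4,-0.112,0,0]

```text
time: 6.55
ee_pos: [630.6, 79.6, 106.5]
orientation: [0.671, 0.233, 0.665, -0.231]
force: [0.3, 0.1, -0.5]
gripper_width: 0.497
```

Run:
```python
from h import *
plan(553,-133,100,90)
```

```text
t 6.55 ee [630.6  79.6 106.5] psi 51.7 tilt [ 0.009  0.    -1.   ] F [ 0.3  0.1 -0.5] w 0.497 j6 0.71
tool cm [  0.58 -21.5    7.09] turn -0.669
```

Call:
servo_tool:
  moves: [0,-3.0,1.0,0,0,0,0,-3.0,1.0,0,0,0,0,-3.0,1.0,0,0,0,0,-3.0,1.0,0,0,0,0,-3.0,1.0,0,0,0,0,-3.0,1.0,0,0,0,0,-2.0,0.8,0,0,0,0,0,0,-0.112,0,0,0,0,0,-0.112,0,0,0,0,0,-0.112,0,0,0,0,0,-0.112,0,0,0,0,0,-0.112,0,0,0,0,0,-0.112,0,0,0,0,0,0,0,0,0,0,0,0,0,0]

```text
time: 7.8
ee_pos: [556.0, -119.6, 101.5]
orientation: [0.707, 0.001, 0.707, -0.001]
force: [1.0, -0.1, 0.2]
gripper_width: 0.499
```

Run:
```python
from h import *
plan(553,-133,2,90)
p=ctrl.grab_frame('wrist');save(p,'w5.png');p=ctrl.grab_frame('scene');print(caps(p))
```

```text
t 7.8 ee [ 556.  -119.6  101.5] psi 89.8 tilt [-0. -0. -1.] F [ 1.  -0.1  0.2] w 0.499 j6 -0.3
tool cm [ 9.95 -1.34 -0.3 ] turn -0.004
[(556, -76, 16, 73), (560, -198, 29, 331)]
```

View pics/w5.png

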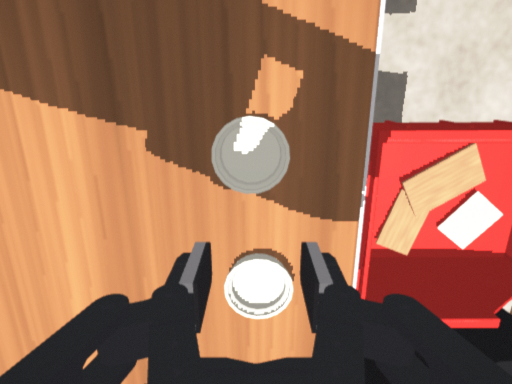

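The middle cap is ahead at (251,153), and the third is behind the fingers at (259,285). I'll move back 13 mm and descend between them.

Call:
servo_tool:
  moves: [1.0,-0.8,-0.2,0,0,0,2.0,-0.54,-0.15,0,0,0,2.3,0,0,0,0,0,2.0,0,0,0,0,0,1.4,0,0,0,0,0,0.8,0,0,0,0,0,0.4,0,0,0,0,0,0,0,0,0,0,0,0,0,0,0,0,0]

```text
time: 8.65
ee_pos: [553.2, -133.2, 3.0]
orientation: [0.707, 0.0, 0.707, -0.001]
force: [0.1, 0.4, -0.2]
gripper_width: 0.499
```

Run:
```python
from h import *
plan(553,0,2,90)
p=ctrl.grab_frame('wrist');save(p,'w6.png')
```

```text
t 8.65 ee [ 553.2 -133.2    3. ] psi 89.9 tilt [ 0.001 -0.    -1.   ] F [ 0.1  0.4 -0.2] w 0.499 j6 -0.33
tool cm [ 0.1  13.32 -0.04] turn -0.001
```

View pics/w6.png

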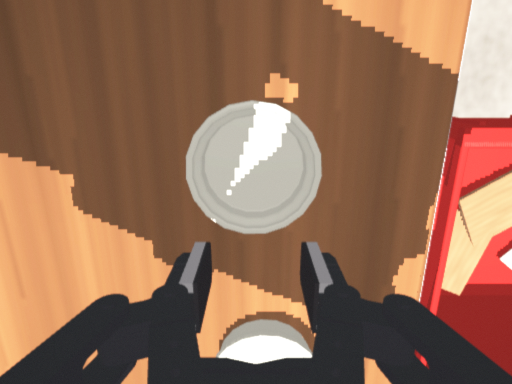

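Call:
servo_tool:
  moves: [0.1,0.5,0,0,0,0,0,0.6,0,0,0,0,0,0.7,0,0,0,0,0,0.9,0,0,0,0,0,0.9,0,0,0,0,0,0.9,0,0,0,0,0,0.9,0,0,0,0,0,0.9,0,0,0,0,0,0.9,0,0,0,0,0,0.9,0,0,0,0,0,0.9,0,0,0,0,0,0.9,0,0,0,0,0,0.9,0,0,0,0,0,0.9,0,0,0,0,0,0.9,0,0,0,0,0,0.7,0,0,0,0]

```text
time: 10.03
ee_pos: [552.8, 1.1, 1.5]
orientation: [0.707, 0.0, 0.707, -0.0]
force: [0.8, -0.5, 0.4]
gripper_width: 0.496
```

Run:
```python
from h import *
plan(553,0,2,90)
p=ctrl.grab_frame('wrist');save(p,'w7.png')
```

```text
t 10.0333 ee [552.8   1.1   1.5] psi 90.0 tilt [-0.  0. -1.] F [ 0.8 -0.5  0.4] w 0.496 j6 -0.09
tool cm [-0.05 -0.11  0.02] turn -0.001
```

View pics/w7.png

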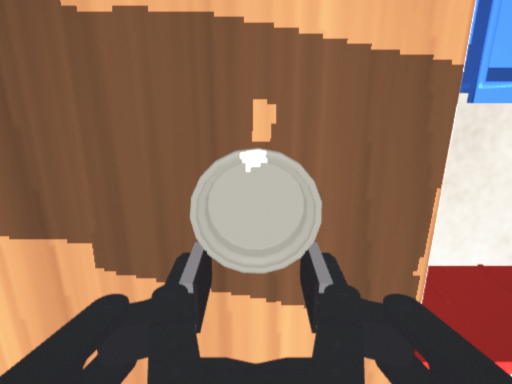

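The cap stays nested at (256,210). Next is a gentle arc to a 45° heading: 16 rows of 7 mm, turning 0.049 rad each.

Call:
servo_tool:
  moves: [0,0.7,0,0.049,0,0,0,0.7,0,0.049,0,0,0,0.7,0,0.049,0,0,0,0.7,0,0.049,0,0,0,0.7,0,0.049,0,0,0,0.7,0,0.049,0,0,0,0.7,0,0.049,0,0,0,0.7,0,0.049,0,0,0,0.7,0,0.049,0,0,0,0.7,0,0.049,0,0,0,0.7,0,0.049,0,0,0,0.7,0,0.049,0,0,0,0.7,0,0.049,0,0,0,0.7,0,0.049,0,0,0,0.7,0,0.049,0,0,0,0.7,0,0.049,0,0]

```text
time: 11.42
ee_pos: [592.2, 102.3, 1.3]
orientation: [0.653, 0.271, 0.653, -0.271]
force: [0.1, -0.2, 0.5]
gripper_width: 0.501
```

Run:
```python
from h import *
plan(652,149,2,45)
p=ctrl.grab_frame('wrist');save(p,'w8.png')
```

```text
t 11.4167 ee [592.2 102.3   1.3] psi 44.9 tilt [-0.001 -0.    -1.   ] F [ 0.1 -0.2  0.5] w 0.501 j6 0.87
tool cm [-0.07  7.54  0.91] turn -0.002
```

View pics/w8.png

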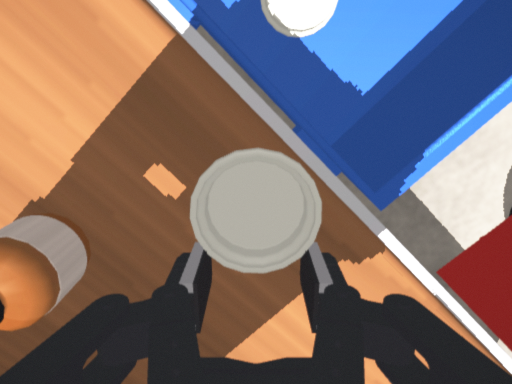

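Call:
servo_tool:
  moves: [0,0.85,0.15,0,0,0,0,0.85,0.15,0,0,0,0,0.85,0.15,0,0,0,0,0.85,0.15,0,0,0,0,0.85,0.15,0,0,0,0,0.85,0.15,0,0,0,0,0.85,0.15,0,0,0,0,0.85,0.15,0,0,0,0,0.85,0.15,0,0,0]

```text
time: 12.22
ee_pos: [656.6, 147.1, 1.5]
orientation: [0.653, 0.27, 0.653, -0.27]
force: [-0.2, 0.1, -0.6]
gripper_width: 0.499
```

Run:
```python
from h import *
plan(652,149,2,45)
p=ctrl.grab_frame('wrist');save(p,'w9.png')
p=ctrl.grab_frame('scene');save(p,'s9.png')
```

```text
t 12.2167 ee [656.6 147.1   1.5] psi 45.0 tilt [ 0. -0. -1.] F [-0.2  0.1 -0.6] w 0.499 j6 0.93
tool cm [-0.05 -0.19 -0.46] turn 0.001
```

View pics/w9.png

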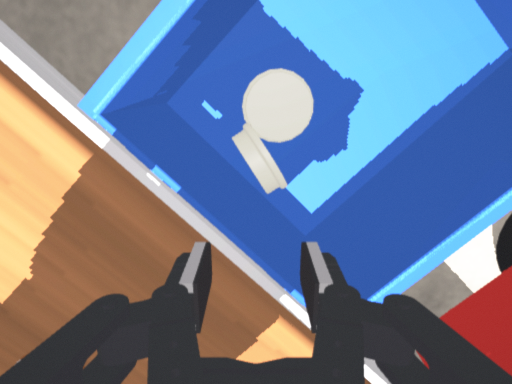

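View pics/s9.png

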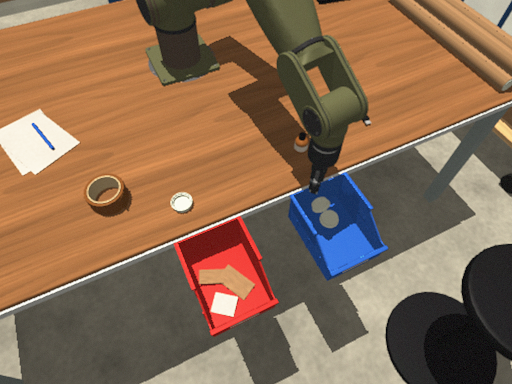

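Two caps are in the blue bin, at (278,105) and (260,160) in the wrist view. Next is the last cap at (559,-198).

Call:
servo_tool:
  moves: [-2.5,0,0,0,0,0,-3.5,0,0,0,0,0,-3.5,-1.0,0.6,0,0,0,-0.5,-2.5,1.5,0,0,0,0,-3.1,1.87,0,0,0,0,-3.1,1.87,0,0,0,0,-3.1,1.87,0,0,0,0,-3.1,1.87,0,0,0,0,-3.1,1.87,0,0,0,0,-3.1,1.87,0,0,0,0,-3.1,1.87,0,0,0,0,-3.1,1.87,0,0,0,0,-3.1,1.87,0,0,0,0,-3.1,1.87,0,0,0]

```text
time: 13.48
ee_pos: [558.1, -246.2, 101.6]
orientation: [0.653, 0.27, 0.653, -0.271]
force: [0.5, -0.8, -0.6]
gripper_width: 0.502
```

Call:
servo_tool:
  moves: [0,0,0,-0.112,0,0,0,0,0,-0.112,0,0,0,0,0,-0.112,0,0,0,0,0,-0.112,0,0,0,0,0,-0.112,0,0,0,0,0,-0.112,0,0,0,0,0,-0.112,0,0,0,0,0,0,0,0,0,0,0,0,0,0]

```text
time: 14.23
ee_pos: [558.9, -244.5, 101.4]
orientation: [0.707, 0.001, 0.707, -0.001]
force: [-0.2, 0.1, 0.0]
gripper_width: 0.499
```

Run:
```python
from h import *
plan(559,-245,2,90)
p=ctrl.grab_frame('wrist');save(p,'w10.png')
```

```text
t 14.2333 ee [ 558.9 -244.5  101.4] psi 89.8 tilt [-0.  0. -1.] F [-0.2  0.1  0. ] w 0.499 j6 -0.5
tool cm [ 9.94 -0.05  0.02] turn -0.004
```

View pics/w10.png

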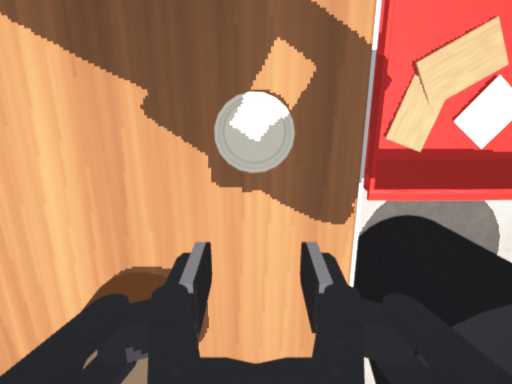

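The cap is centred ahead at (254,132), and the tape, lower left, is well clear. I'll descend and push.

Call:
servo_tool:
  moves: [2.0,0,0,0,0,0,2.4,0,0,0,0,0,2.2,0,0,0,0,0,1.6,0,0,0,0,0,1.1,0,0,0,0,0,0.6,0,0,0,0,0,0.05,0,0,0,0,0,0,0,0,0,0,0,0,0.5,0,0,0,0,0,0.7,0,0,0,0,0,0.7,0,0,0,0,0,0.7,0,0,0,0,0,0.7,0,0,0,0,0,0.7,0,0,0,0]

```text
time: 15.45
ee_pos: [559.3, -203.7, 2.4]
orientation: [0.707, 0.0, 0.707, -0.0]
force: [1.0, -1.3, 0.7]
gripper_width: 0.502
```

Run:
```python
from h import *
plan(553,2,2,90)
p=ctrl.grab_frame('wrist');save(p,'w11.png')
```

```text
t 15.45 ee [ 559.3 -203.7    2.4] psi 90.0 tilt [ 0.001 -0.    -1.   ] F [ 1.  -1.3  0.7] w 0.502 j6 -0.44
tool cm [ 0.03 20.57 -0.65] turn -0.001
```

View pics/w11.png

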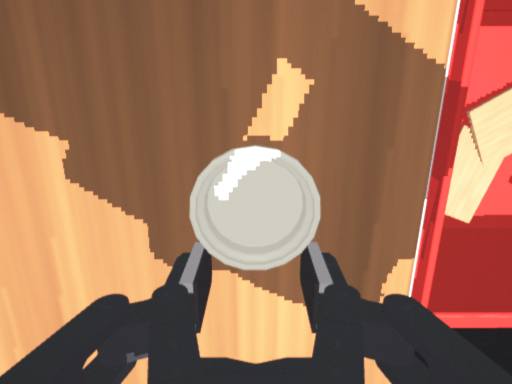

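The cap is nested at (255,207). I'll push 20.5 cm further, drifting 6 mm inward.

Call:
servo_tool:
  moves: [0,0.7,0,0,0,0,0,0.9,-0.03,0,0,0,0,1.05,-0.04,0,0,0,0,1.05,-0.04,0,0,0,0,1.05,-0.04,0,0,0,0,1.05,-0.04,0,0,0,0,1.05,-0.04,0,0,0,0,1.05,-0.04,0,0,0,0,1.05,-0.04,0,0,0,0,1.05,-0.04,0,0,0,0,1.05,-0.04,0,0,0,0,1.05,-0.04,0,0,0,0,1.05,-0.04,0,0,0,0,1.05,-0.04,0,0,0,0,1.05,-0.04,0,0,0,0,1.05,-0.04,0,0,0,0,1.05,-0.04,0,0,0,0,1.05,-0.04,0,0,0,0,1.05,0,0,0,0,0,0.9,0,0,0,0]

```text
time: 17.17
ee_pos: [552.6, 0.1, 2.0]
orientation: [0.707, 0.0, 0.707, -0.0]
force: [-0.3, -0.2, 0.2]
gripper_width: 0.504
```

Run:
```python
from h import *
plan(553,2,2,90)
p=ctrl.grab_frame('wrist');save(p,'w12.png')
```

```text
t 17.1667 ee [5.526e+02 1.000e-01 2.000e+00] psi 90.0 tilt [-0.  0. -1.] F [-0.3 -0.2  0.2] w 0.504 j6 -0.1
tool cm [0.   0.19 0.04] turn -0.001
```

View pics/w12.png

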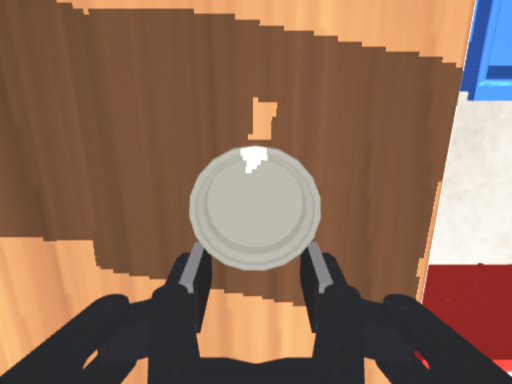

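The cap is nested at (255,207), in the same pose as before, so I'll repeat the arc.

Call:
servo_tool:
  moves: [0,0.7,0,0.049,0,0,0,0.7,0,0.049,0,0,0,0.7,0,0.049,0,0,0,0.7,0,0.049,0,0,0,0.7,0,0.049,0,0,0,0.7,0,0.049,0,0,0,0.7,0,0.049,0,0,0,0.7,0,0.049,0,0,0,0.7,0,0.049,0,0,0,0.7,0,0.049,0,0,0,0.7,0,0.049,0,0,0,0.7,0,0.049,0,0,0,0.7,0,0.049,0,0,0,0.7,0,0.049,0,0,0,0.7,0,0.049,0,0,0,0.7,0,0.049,0,0]

```text
time: 18.55
ee_pos: [592.1, 101.1, 1.9]
orientation: [0.653, 0.271, 0.653, -0.271]
force: [0.3, 0.5, -0.3]
gripper_width: 0.498
```

Run:
```python
from h import *
plan(652,149,2,45)
p=ctrl.grab_frame('wrist');save(p,'w13.png')
```

```text
t 18.55 ee [592.1 101.1   1.9] psi 44.9 tilt [-0. -0. -1.] F [ 0.3  0.5 -0.3] w 0.498 j6 0.87
tool cm [-0.01  7.62  0.83] turn -0.002
```

View pics/w13.png

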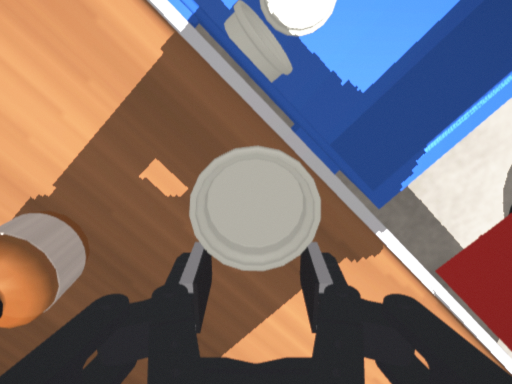

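The cap is at (255,207), with the edge and the blue bin ahead and the ink bottle clear. Final push.

Call:
servo_tool:
  moves: [0,0.85,0.15,0,0,0,0,0.85,0.15,0,0,0,0,0.85,0.15,0,0,0,0,0.85,0.15,0,0,0,0,0.85,0.15,0,0,0,0,0.85,0.15,0,0,0,0,0.85,0.15,0,0,0,0,0.85,0.15,0,0,0,0,0.85,0.15,0,0,0,0,0,0,0,0,0,0,0,0,0,0,0]

```text
time: 19.52
ee_pos: [656.0, 145.6, 2.0]
orientation: [0.653, 0.27, 0.653, -0.27]
force: [-0.9, -0.1, 0.7]
gripper_width: 0.498
```

Run:
```python
from h import *
plan(652,149,2,45)
p=ctrl.grab_frame('wrist');save(p,'w14.png')
```

```text
t 19.5167 ee [656.  145.6   2. ] psi 45.0 tilt [-0. -0. -1.] F [-0.9 -0.1  0.7] w 0.498 j6 0.92
tool cm [ 0.   -0.04 -0.52] turn 0.001
```

View pics/w14.png

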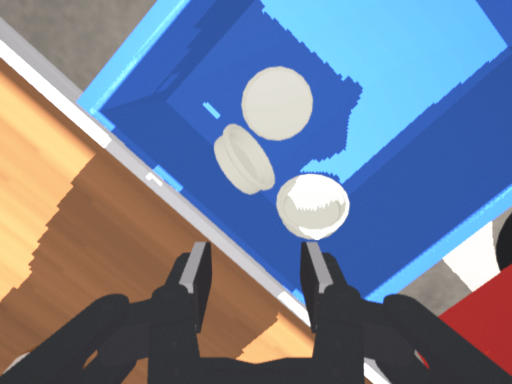

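All three caps are in the blue bin, at (277,104), (245,160) and (313,206). I'll lift away and check.

Call:
servo_tool:
  moves: [-2,0,0,0,0,0,-3.5,0,0,0,0,0,-3.5,0,0,0,0,0,-3.5,-2,1.2,0,0,0,-2.5,-3,1.9,0,0,0,0,-3,1.9,0,0,0,0,-3,1.9,0,0,0,0,-3,1.9,0,0,0,0,-2,1.2,0,0,0,0,0,0,0,0,0,0,0,0,0,0,0,0,0,0,0,0,0]

```text
time: 20.57
ee_pos: [613.4, -36.7, 150.6]
orientation: [0.653, 0.271, 0.653, -0.27]
force: [-0.6, 0.2, 0.3]
gripper_width: 0.5
```

Run:
```python
from h import *
p=ctrl.grab_frame('scene');save(p,'s15.png');print(caps(p))
for k in ['cap1_center','ink_center','tape_center','cutter_center']:
    for d in ctrl.spot_point(p,k)[:4]: print(k,round(d['score'],2),W(p,d['at']).round())
s=ctrl.get_state();print(s['time'],s['ee_pos'],s['force'])
```

```text
[(658, 31, 13, 31)]
cap1_center 0.79 [ 664.  170. -103.]
ink_center 0.51 [528. 176.  31.]
tape_center 0.87 [ 456. -364.   23.]
cutter_center 0.7 [447. 414.  11.]
20.8167 [613.75458019 -35.9002393  150.57987895] [ 0.08234397 -0.53621947 -0.33097355]
```

View pics/s15.png

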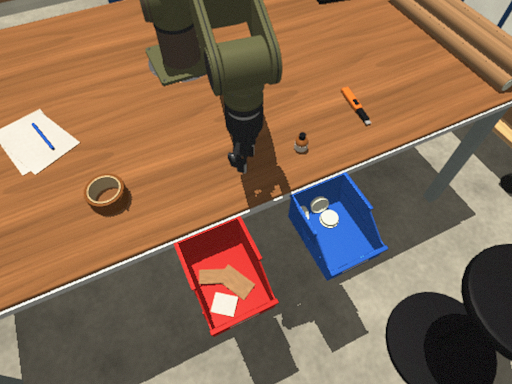

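The scene view shows all three caps in the blue bin at (306,213), (320,205) and (329,218). The red bin has only its cardboard, and the ink bottle, tape and cutter haven't moved (within the detector's 4 mm).

```bash
python3 -c "
from plant import ctrl
print(ctrl.sign_off())"
```

```text
the job is handed in; nothing more can be done
None
```

All three end caps are in the blue bin, and I've handed the job in at about 21 s on the robot's clock. I pushed each one between the half-open fingers along the bench, then diagonally over the far edge. None was pinched, pressed on or lifted.

- **Bins:** the last wrist and scene pictures show three caps in the blue bin, one of them tilted against the other caps. The red bin holds only its cardboard, and no cap shows on the bench or in the visible part of the floor.
- **Objects that stay:** the ink bottle, tape roll and cutter read within 4 mm of where they started, which is the detector's accuracy.
- **Forces:** the wrist force read under about 2 N at the end of every move. It was not read during the moves.
- **Arm:** the gripper was clear of everything at hand-in.
- **Check that disagreed:** my white-pixel cap finder reported one small spot at (658, 31) in the last picture. That lies beyond the bench edge and is too small for a cap; I took it for the bench's light edge strip, since no cap shows there.

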